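# Hang the second tray bracket on the slotted rack

## Robot

A 6-joint arm with a two-finger parallel gripper is mounted at the origin on the work surface. World frame = base frame: x ahead of the robot, y to its left, z up, the work surface at z = 0. Lengths are in m, angles in rad, forces in N, time in s.
With the tool pointing down it reaches from about 0.35 to 1 m from the base axis. Payload 7.1 kg.
Tool frame: the origin (TCP) lies between the finger pads; the fingertips stand 22 mm ahead of it and the grasp point (between the pads) lies 3 mm ahead of it; x points along the fingers, y is the direction in which the jaws open and shut, and the axes are right-handed (so a half turn about x gives the same grasp; the last joint's range is limited). The gripper opens to 85 mm and grips with 20 to 120 N. Pads are 22 mm wide; open, the fingers measure 114 mm over their backs; the gripper's body (76 mm by 85 mm) begins 54 mm behind the grasp point. The pads swing forward as they close: fully open they stand 13 mm farther back than shut.
Start: joints at [1.239, 0.423, 1.63, -0, 1.089, -0.019], TCP at [0.192, 0.595, 0.253] pointing down, gripper open.
Joint ranges: [-3, 3], [-0.9, 2.11], [0.09, 2.58], [-1.31, 4.45], [0.11, 2.69], [-2.54, 2.54]. Speed limits (rad/s): [2.39, 2.39, 3.01, 3.14, 3.14, 3.14].

## Interface

Orientations are given as a rotation vector (axis times angle).
In Python, from rig import manip gives the robot as it stands. The module is installed in compiled form; this text tells all that it offers. Calls block until the motion is done:
- manip.move_to(position, orientation): joint-space move of the TCP to a pose.
- manip.servo_line(position, orientation=None, rate=0.15): straight line of the TCP; orientation=None keeps the orientation; rate is the mean speed in m/s.
- manip.set_joints(angles): joint-space move.
- manip.command_gripper(opening, f_grip=None): finger opening in m; f_grip is the grip in N (None keeps the last); returns when the fingers have stopped.
- manip.hold(seconds).
- manip.solve_ik(position, orientation): joint angles nearest the present ones, or None.
- manip.camera(name): name is "scene" or "top" or "wrist"; returns a dict with "image" (384x512x3 uint8, red, green, blue), "fx", "fy", "cx", "cy" (pixels), "k1" (the pictures are not rectified: a ray, as slopes to the right and down, at radius r is drawn at 1 + k1 r^2 times it, then the intrinsics apply), "cam_to_world" (4x4, takes a point from camera to world coordinates); the wrist camera has in their place "mount" (4x4, takes a point from camera to tool coordinates, whose origin is the TCP and whose axes are the tool frame's). Camera axes: x right, y down, z forward; pixel columns grow to the right and rows downward; lengths in m; the calibration is good to about 2 mm. A picture is of the moment at which its call begins: read the wrist's pose just before it. There is no depth.
A pose or a line that the arm cannot do raises manip.IKError and nothing moves.
- manip.sign_off(): hands the job in, once; it reports no verdict.
Readings, each from a call of its own:
- manip.get_time(): time.
- manip.get_joint_positions(): joint angles.
- manip.get_joint_vel(): joint speeds.
- manip.get_tau(): joint torques, N m.
- manip.get_position(): TCP position.
- manip.get_ee_rot(): TCP orientation.
- manip.get_contact_force(): force on the tool from outside, world axes, zero at the start.
- manip.get_torque(): the same for the moment, N m.
- manip.get_width(): finger opening in m.
Only numpy, scipy, OpenCV 4.12 (cv2) and the standard library are available. Lean on these libraries where they do the work, as an engineer would, in place of code of your own. Each camera call takes 0.05 s, during which the arm holds its last target.

## Task

The tray rack on the sorting table has two slotted uprights, but only one carries a bracket. Take the loose bracket from its wooden rest, hook both its claws into the two top slots of the empty upright, and press it down until the catch snaps and it is locked fully home; then let go. Do not force it, and leave the brush, tape, caliper and loose sherd around it where they lie.

Things in the scene. Friction and masses are not known exactly. Their poses are not given: they have to be found in the camera images.
- bracket_grip (a point): Where to hold the loose bracket (white steel, 0.25 kg): centre of its level arm, a bar 20 mm wide (y) and 32 mm high reaching 170 mm from the rear face towards -x, lip at its end. x points to the rear (the way the claws point), y across, z up. The point is 40 mm before the rear face, 16 mm under the arm's top. Nothing is below the arm here: the rest's block begins 22 mm nearer the lip.
- bracket_heel (a point): On the loose bracket's rear face, 40 mm in +x and 46 mm below bracket_grip, same axes. The face belongs to a spine 100 mm high, level with the arm on top, its foot 38 mm below this point. Two claws 7 mm wide stand out of it: tongue 8 mm high, 10 mm long, tip turned 6 mm down. Undersides of the tongues 28 mm below and 28 mm above this point.
- post: The empty upright, fixed: grey channel 40 mm wide, 218 mm high, with a slotted aluminium strip on its front. Origin on the strip's front face, centre line, at the top of the base bar; x points into the upright, z up. Slots 11 mm wide, 37 high, 4 deep; lower edges nominally at z 58, 114, 170 mm, but the hand-set strip stands up to 9 mm higher or lower, not measured. Claws belong in the top two.
- post_enter (a point): Point fixed to post, same axes, at x -40, y 0, z 205.5 mm: where bracket_grip is when the rear face touches the strip with the claws through the slots, nominally mid-way in their height. Coming straight along x at this height the claws (10 mm long) enter wherever the strip stands.
- post_home (a point): Point fixed to post, same axes, at x -40, y 0, z 188 mm: where bracket_grip is nominally when fully home, tongues resting on the slots' lower edges. The true home is up to 9 mm higher or lower, so 8.5 to 26.5 mm straight below post_enter: go down by feel. Home is hard steel: pressing on there beyond about 25 N (60 N summed over all contacts with the upright) counts as forcing.
- catch (a joint): Travel (m) of the round-nosed spring catch between the empty upright's two top slots, pushed into the upright. 0: out, 6 mm proud of the strip, as when nothing is there. Bracket hooked, its face at the strip: 0.003 to 0.005 (pushes back 5 N). Sliding down it rides to 0.0055; pressing takes about 8 to 13 N, bracket held level; 1 to 3 mm above home it snaps to 0 into the bracket's notch: locked.
- post_used: The other upright of the rack, the same, with a like bracket already locked in its two top slots. Fixed, parallel to the empty one, 210 mm to its left or right. Origin and axes as post.
- rest: Wooden rest, fixed: foot 110 x 80 x 18 mm with a block 84 (x) x 50 (y) x 76 mm high; origin under its centre on the table. The bracket lies across the block.
- tray_side: White tray of sherds, 130 x 130 mm, about 50 mm high, fixed, on the other side of the table from the rest; origin under its centre.
- brush: Brush lying on the table, origin near its middle at table height. Leave alone.
- tape: Roll of tape, 80 mm across, 24 mm high, origin under its centre. Leave alone.
- caliper: Steel caliper lying flat, 200 mm long, 8 mm high, origin in the middle of its beam. Leave alone.
- big_sherd: Flat clay sherd, 90 mm across, 8 mm thick, lying on the table below the brackets; origin under its centre. Leave alone.

How it is judged:
On the way:
1. both claws are through the two top slots with the bracket's rear face against the empty upright (within 2.5 mm) and the catch pushed in, not yet locked (x of bracket_heel in the frame of post above -0.0025 m and y of bracket_heel in the frame of post between -0.004 and 0.004 m and z of bracket_heel in the frame of post between 0.129 and 0.185 m and value of joint catch above 0.0015 m), for 0.1 s.
At the end, for the whole second after the job is handed in: The loose bracket rests, released, in the empty upright's two top slots: rear face within 2.5 mm of the strip, 4 mm of its centre line, 13 mm of nominal home height, level within 0.1 rad, straight within 0.12 rad, and the catch snapped out into its notch (under 1.2 mm in) (x of bracket_heel in the frame of post between -0.0025 and 0.0025 m and y of bracket_heel in the frame of post between -0.004 and 0.004 m and z of bracket_heel in the frame of post between 0.129 and 0.155 m and value of joint catch below 0.0012 m and angle between bracket_grip's own z axis and vertical below 0.1 rad and angle between the x axis of bracket_grip and the x axis of post, either way round below 0.12 rad and linear speed of bracket below 0.02 m/s); the robot touches nothing.
It fails at once if the bracket is forced: more than 60 N, summed over its contacts with the empty upright (contact force between bracket and post above 60 N).
It fails at once if the bracket is knocked against the upright that is already fitted with more than 15 N (contact force between bracket and post_used above 15 N).
It fails at once if the brush, tape, caliper or loose sherd is moved more than 30 mm (distance of any of brush, tape, caliper, big_sherd from where it was at the start of the episode above 0.03 m).
It also fails if it takes over 51 s, if anything falls off the work surface, if the arm or the gripper's body presses on something with over 40 N, if the wrist force passes 120 N, or if a joint passes its speed limit or range.

## Working session

There is one attempt and no reset: what is moved stays moved. The work goes in short steps, each a Python script; the robot and the scene stay as the last script left them, time stands still between calls to the robot, and variables do not carry over. Pictures are saved under pics/ and viewed, and the job is handed in when it is done.

```bash
mkdir -p pics
python3 - <<'E'
from rig import manip
import cv2,numpy as np,pickle
d={}
p=manip.get_position();r=manip.get_ee_rot();print(p,r,manip.get_time(),manip.get_width())
for n in("scene","top","wrist"):
    c=manip.camera(n);d[n]=c;cv2.imwrite(f"pics/{n}0.png",c["image"][:,:,::-1])
    print(n,c["fx"],c["fy"],c["cx"],c["cy"],c["k1"]);print(np.round(c.get("cam_to_world",c.get("mount")),4))
d["tcp"]=(p,r)
pickle.dump(d,open("c0.pkl","wb"))
E
```

```text
[0.19212594 0.59418096 0.25251761] [ 0.2442742   1.55710319 -0.24671815] 0.0 0.08555046817938373
scene 449.4009169416349 449.4009169416349 249.64793483484635 194.39332147056817 -0.1129188504407506
[[ 0.036   0.6111 -0.7907  1.4611]
 [ 0.9992 -0.0353  0.0182 -0.0205]
 [-0.0168 -0.7908 -0.6119  0.8942]
 [ 0.      0.      0.      1.    ]]
top 437.4669730361636 437.4669730361636 262.3712064640064 182.7907923227772 -0.0411758225745627
[[ 0.0288 -0.9876  0.1542  0.3895]
 [-0.9995 -0.0307 -0.0098 -0.0047]
 [ 0.0144 -0.1538 -0.988   1.1468]
 [ 0.      0.      0.      1.    ]]
wrist 335.149134074426 335.149134074426 250.64614404282713 191.44983528773903 -0.0441319258071739
[[ 2.000e-04 -2.664e-01  9.639e-01 -1.220e-01]
 [ 1.000e+00  5.000e-04 -1.000e-04  1.000e-04]
 [-4.000e-04  9.639e-01  2.664e-01 -6.800e-02]
 [ 0.000e+00  0.000e+00  0.000e+00  1.000e+00]]
```

View pics/scene0.png

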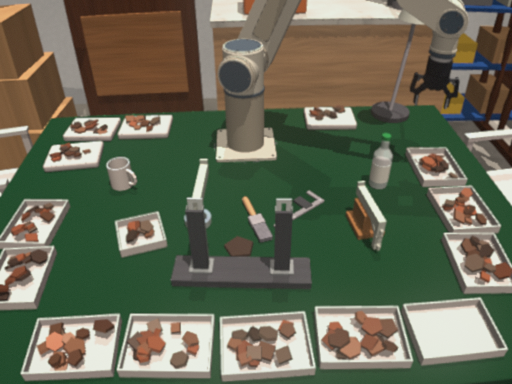

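View pics/top0.png

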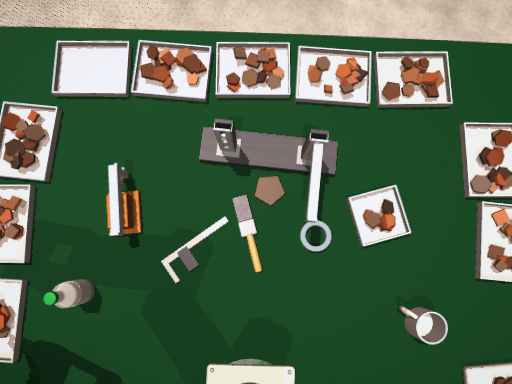

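View pics/wrist0.png

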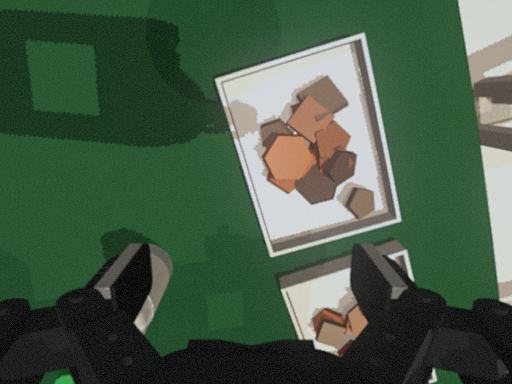

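Overview: the empty upright is the left one (top-picture pixel ~(225,130)). The loose bracket is on its rest at about (117,200). Next I'll zoom in on both.

```bash
cat > h.py <<'E'
import numpy as np,cv2,pickle
from scipy.spatial.transform import Rotation as R
def K(c): return np.array([[c["fx"],0,c["cx"]],[0,c["fy"],c["cy"]],[0,0,1.]])
def T(c,tcp=None):
    if "cam_to_world" in c: return np.array(c["cam_to_world"])
    M=np.eye(4);M[:3,:3]=R.from_rotvec(tcp[1]).as_matrix();M[:3,3]=tcp[0];return M@np.array(c["mount"])
def ray(c,uv,tcp=None):
    M=T(c,tcp);D=np.array([c["k1"],0,0,0,0.])
    p=cv2.undistortPoints(np.array(uv,float).reshape(-1,1,2),K(c),D)[:,0]
    d=np.c_[p,np.ones(len(p))]@M[:3,:3].T
    return M[:3,3],d/np.linalg.norm(d,axis=1)[:,None]
def onz(c,uv,z,tcp=None):
    o,d=ray(c,uv,tcp);return o+d*((z-o[2])/d[:,2])[:,None]
def proj(c,P,tcp=None):
    M=np.linalg.inv(T(c,tcp));p=np.atleast_2d(P)@M[:3,:3].T+M[:3,3]
    return cv2.projectPoints(p.reshape(-1,1,3),np.zeros(3),np.zeros(3),K(c),np.array([c["k1"],0,0,0,0.]))[0][:,0]
def tri(*vs):
    A=np.zeros((3,3));b=np.zeros(3);L=[]
    for o,d in vs:
        d=np.ravel(d);P=np.eye(3)-np.outer(d,d);A+=P;b+=P@o;L.append((P,o))
    x=np.linalg.solve(A,b);return x,[np.linalg.norm(P@(x-o)) for P,o in L]
E
python3 - <<'E'
import pickle,cv2
d=pickle.load(open("c0.pkl","rb"))
def crop(n,x0,y0,w,h,s,f): cv2.imwrite(f,cv2.resize(d[n]["image"][y0:y0+h,x0:x0+w,::-1],None,fx=s,fy=s,interpolation=cv2.INTER_CUBIC))
crop("top",95,150,60,100,6,"pics/topb.png")
crop("top",195,105,150,75,5,"pics/topp.png")
crop("scene",340,170,60,90,6,"pics/scb.png")
crop("scene",165,150,160,140,4,"pics/scp.png")
E
```

```text
(no output)
```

View pics/topb.png

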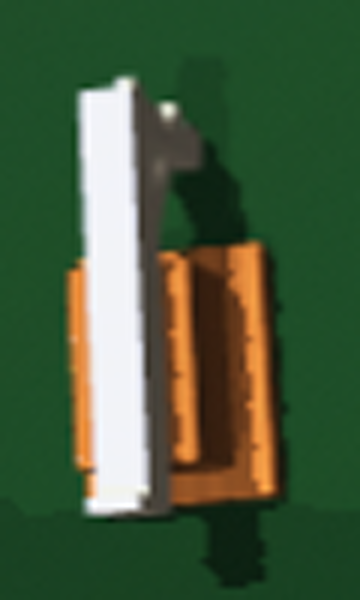

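View pics/topp.png

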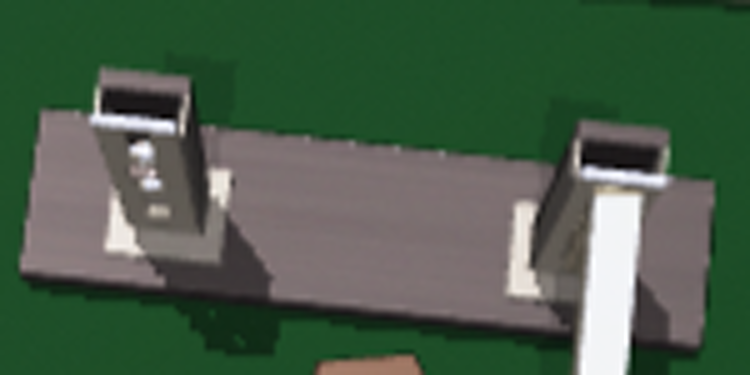

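View pics/scb.png

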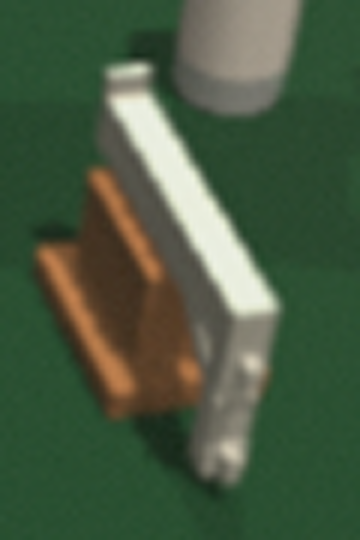

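View pics/scp.png

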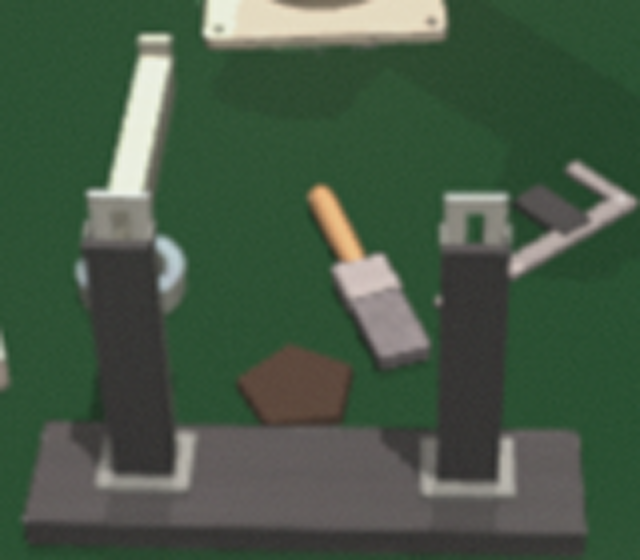

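Run:
```python
from h import *
from rig import manip
d=pickle.load(open("c0.pkl","rb"));t=d["top"];s=d["scene"]
def pt(a,b,name):
    x,e=tri(*[(o,r) for o,r in [ray(t,[a]),ray(s,[b])]]);print(name,np.round(x,4),np.round(e,4));return x
f=lambda x0,y0,k:(lambda u,v:((u+.5)/k+x0-.5,(v+.5)/k+y0-.5))
tb=f(95,150,6);tp=f(195,105,5);sb=f(340,170,6);sp=f(165,150,4)
pt(tb(80,92),sb(278,306),"arm rear +y");pt(tb(131,90),sb(233,319),"arm rear -y")
pt(tb(86,510),sb(151,76),"lip top +y front?")
pt(tb(92,490),sb(150,85),"arm front +y")
pt(tp(92,121),sp(510,198),"strip +y");pt(tp(180,129),sp(446,196),"strip -y")
pt(tp(578,174),sp(153,193),"used +y");pt(tp(666,183),sp(88,191),"used -y")
# base bar top corners at z?
for z in(0.0,.03,.04,.05): print(z,np.round(onz(t,[tp(40,110),tp(712,182),tp(22,272),tp(700,345)],z)[:,:2],3).tolist())
print(onz(s,[sp(582,432),sp(580,525),sp(26,520),sp(24,545)],0.03))
print(R.from_rotvec(manip.get_ee_rot()).as_matrix().round(3))
```

```text
arm rear +y [0.5833 0.3595 0.1108] [0.0007 0.0007]
arm rear -y [0.5855 0.3398 0.1063] [0.0001 0.0001]
lip top +y front? [0.4164 0.3416 0.1157] [0.0005 0.0005]
arm front +y [0.4242 0.3394 0.1162] [0.0002 0.0002]
strip +y [0.6437 0.096  0.2433] [0.0011 0.0011]
strip -y [0.641  0.0585 0.2444] [0.0014 0.0014]
used +y [ 0.627  -0.1121  0.2434] [0.0006 0.0006]
used -y [ 0.6241 -0.1501  0.2443] [0.0001 0.0001]
0.0 [[0.717, 0.15], [0.689, -0.215], [0.627, 0.155], [0.599, -0.208]]
0.03 [[0.709, 0.146], [0.681, -0.209], [0.621, 0.151], [0.594, -0.203]]
0.04 [[0.706, 0.145], [0.679, -0.207], [0.619, 0.15], [0.592, -0.201]]
0.05 [[0.703, 0.143], [0.676, -0.205], [0.617, 0.148], [0.59, -0.199]]
[[ 0.62823813  0.15601902  0.03      ]
 [ 0.70913826  0.14346089  0.03      ]
 [ 0.6875469  -0.207511    0.03      ]
 [ 0.70839606 -0.20675305  0.03      ]]
[[-0.     0.308  0.951]
 [-0.001  0.951 -0.308]
 [-1.    -0.001 -0.   ]]
```

```bash
cat >> h.py <<'E'
def ori(yaw): 
    c,s=np.cos(yaw),np.sin(yaw)
    return R.from_matrix(np.array([[0,-s,c],[0,c,s],[-1,0,0]])).as_rotvec()
def shot(manip,n,name):
    tcp=(np.array(manip.get_position()),np.array(manip.get_ee_rot()))
    c=manip.camera(n);c["tcp"]=tcp;cv2.imwrite(f"pics/{name}.png",c["image"][:,:,::-1]);pickle.dump(c,open(f"{name}.pkl","wb"));return c
E
python3 - <<'E'
from h import *
from rig import manip
y=np.radians(6.1);g=np.array([.5447,.3453,.092])
a=np.array([np.cos(y),np.sin(y),0])
print(manip.solve_ik(g+[0,0,.003],ori(y)))
manip.move_to(g-0.03*a+[0,0,.14],ori(y))
shot(manip,"wrist","w1");print(manip.get_time(),manip.get_position(),manip.get_joint_positions())
E
```

```text
[ 5.46540181e-01  6.51532739e-01  1.66569328e+00 -4.44089210e-16
  8.24366639e-01 -1.13072123e+00]
1.7167 [0.51433007 0.34297286 0.23206162] [ 5.68769746e-01  4.37193837e-01  1.66221726e+00  2.51565060e-04
  1.04205317e+00 -1.10952640e+00]
```

View pics/w1.png

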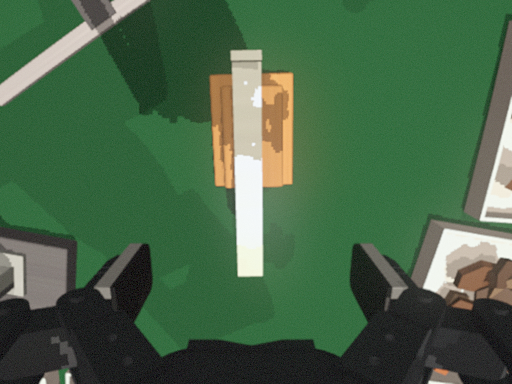

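The wrist picture shows the arm from the lip at about (246,55) to the rear end at about (250,276). I'll measure its axis from a mask.

Run:
```python
from h import *
c=pickle.load(open("w1.pkl","rb"));im=c["image"].astype(int)
m=(im.min(2)>120)
pts=[]
for v in range(70,272,8):
    u=np.where(m[v,215:285])[0]+215
    if len(u): pts.append((u.min()-.5,v,u.max()+.5))
pts=np.array(pts,float)
L=onz(c,pts[:,:2],.108,c["tcp"]);Rr=onz(c,pts[:,[2,1]],.108,c["tcp"])
for p,l,r in zip(pts,L,Rr): print(p,l[:2].round(4),r[:2].round(4),round(np.linalg.norm(l-r)*1e3,1))
mid=((L+Rr)/2)
k=np.polyfit(mid[:,0],mid[:,1],1);print("yaw",np.degrees(np.arctan(k[0])),k)
col=np.where(m[200:300,250])[0]+200;print(col.max(),onz(c,[(250,col.max()+.5)],.108,c["tcp"]))
```

```text
[231.5  70.  261.5] [0.4287 0.3205] [0.4265 0.3413] 20.9
[231.5  78.  276.5] [0.434 0.321] [0.4306 0.3523] 31.5
[231.5  86.  261.5] [0.4394 0.3215] [0.4371 0.3425] 21.1
[232.5  94.  262.5] [0.4447 0.3227] [0.4424 0.3438] 21.2
[232.5 102.  262.5] [0.4502 0.3232] [0.4479 0.3445] 21.3
[232.5 110.  261.5] [0.4557 0.3238] [0.4535 0.3444] 20.7
[232.5 118.  261.5] [0.4613 0.3243] [0.4591 0.345 ] 20.9
[233.5 126.  261.5] [0.4669 0.3255] [0.4647 0.3457] 20.3
[233.5 134.  261.5] [0.4726 0.3261] [0.4705 0.3464] 20.4
[233.5 142.  284.5] [0.4784 0.3266] [0.4744 0.3638] 37.4
[233.5 150.  262.5] [0.4843 0.3272] [0.482  0.3484] 21.4
[233.5 158.  284.5] [0.4902 0.3278] [0.4862 0.3654] 37.8
[233.5 166.  284.5] [0.4962 0.3283] [0.4921 0.3662] 38.1
[228.5 174.  266.5] [0.5027 0.3252] [0.4997 0.3535] 28.5
[228.5 182.  284.5] [0.5089 0.3257] [0.5043 0.3678] 42.3
[234.5 190.  262.5] [0.5146 0.3308] [0.5123 0.352 ] 21.3
[234.5 198.  262.5] [0.5209 0.3314] [0.5186 0.3527] 21.4
[234.5 206.  262.5] [0.5274 0.332 ] [0.525  0.3535] 21.6
[234.5 214.  262.5] [0.5338 0.3326] [0.5315 0.3542] 21.7
[235.5 222.  262.5] [0.5403 0.334 ] [0.5381 0.355 ] 21.1
[235.5 230.  262.5] [0.547  0.3347] [0.5447 0.3558] 21.3
[235.5 238.  262.5] [0.5538 0.3353] [0.5515 0.3566] 21.4
[236.5 246.  263.5] [0.5606 0.3368] [0.5583 0.3582] 21.6
[236.5 254.  262.5] [0.5676 0.3374] [0.5653 0.3582] 20.9
[236.5 262.  263.5] [0.5746 0.3381] [0.5723 0.3599] 21.9
[236.5 270.  262.5] [0.5818 0.3388] [0.5796 0.3599] 21.2
yaw 6.259974242355876 [0.10969399 0.28626336]
276 [[0.58656811 0.35038524 0.108     ]]
```

```bash
cat >> h.py <<'E'
def orif(yaw): return (R.from_rotvec(ori(yaw))*R.from_rotvec([np.pi,0,0])).as_rotvec()
E
python3 - <<'E'
from h import *
from rig import manip
y=np.radians(6.7);g=np.array([.5455,.3453,.092+.003])
print(manip.solve_ik(g,orif(y)))
manip.move_to(g+[0,0,.08],orif(y));print(manip.get_time(),manip.get_joint_positions())
shot(manip,"wrist","w2")
manip.servo_line(g,rate=.1);print(manip.get_position(),manip.get_contact_force(),manip.get_time())
shot(manip,"wrist","w3")
E
```

```text
[ 5.45896044e-01  6.52298990e-01  1.66406453e+00 -4.44089210e-16
  8.25229133e-01  1.99975531e+00]
4.3417 [5.46006717e-01 5.43844887e-01 1.63381259e+00 1.24851233e-05
 9.63828927e-01 1.99945469e+00]
[0.54592277 0.34556472 0.09553609] [ 0.20094424 -0.07648149  0.81741334] 5.3417
```

View pics/w2.png

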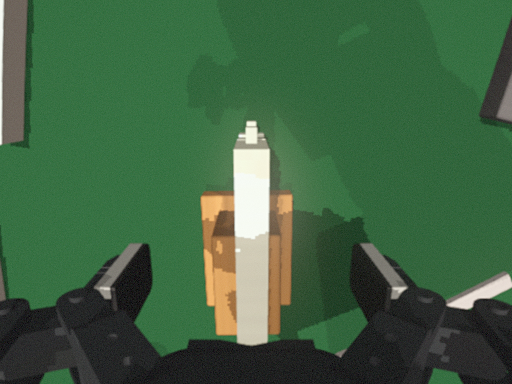

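View pics/w3.png

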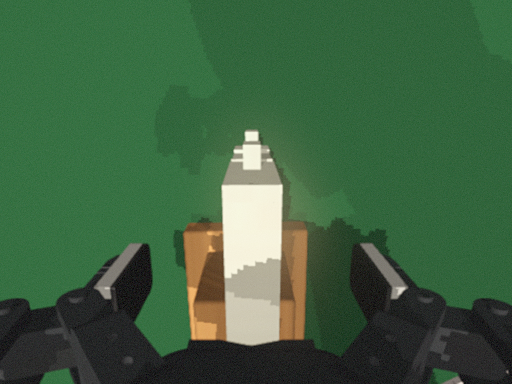

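The flipped wrist view shows the arm centred between the jaws (u≈252), its rear edge at row ~183 and the claws above that at rows ~130-165. Now I'll grip and lift.

Run:
```python
from h import *
from rig import manip
c=pickle.load(open("w3.pkl","rb"));print("rear",onz(c,[(224,184),(281.5,184),(225,330),(280.5,330)],.108,c["tcp"]).round(4).tolist())
manip.command_gripper(0.0,100);print(manip.get_width(),manip.get_contact_force(),manip.get_time())
p=np.array(manip.get_position())
manip.servo_line(p+[0,0,.03],rate=.1);print(manip.get_contact_force(),manip.get_torque(),manip.get_position(),manip.get_ee_rot(),manip.get_time())
shot(manip,"wrist","w4");shot(manip,"scene","s4");shot(manip,"top","t4")
```

```text
rear [[0.5838, 0.3594, 0.108], [0.5861, 0.3401, 0.108], [0.526, 0.3535, 0.108], [0.5285, 0.3322, 0.108]]
0.018616387061452373 [-1.12424375 -1.74359087  4.51155604] 6.0083
[ 0.59496937 -0.5686314  -2.06607691] [ 0.00373379 -0.06748037 -0.00994493] [0.54574072 0.34540484 0.12579058] [ 2.16243626  0.1271288  -2.16031956] 6.4583
```

View pics/w4.png

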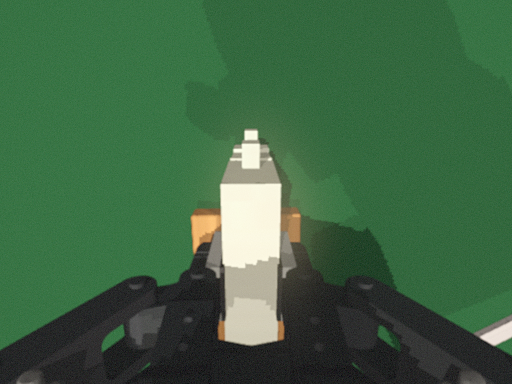

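View pics/s4.png

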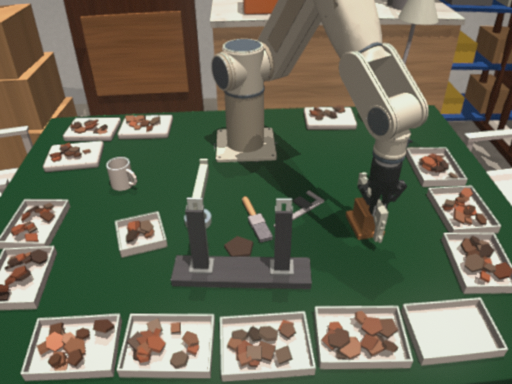

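Run:
```python
from h import *
d=pickle.load(open("c0.pkl","rb"));t=d["top"];s=d["scene"]
def crop(n,x0,y0,w,h,k,f): cv2.imwrite(f,cv2.resize(d[n]["image"][y0:y0+h,x0:x0+w,::-1],None,fx=k,fy=k,interpolation=cv2.INTER_CUBIC))
crop("top",195,110,75,60,10,"pics/tE.png")
crop("scene",260,190,56,100,6,"pics/sE.png");crop("scene",165,190,60,100,6,"pics/sU.png");crop("top",285,120,60,60,10,"pics/tU.png")
```

```text
(no output)
```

View pics/tE.png

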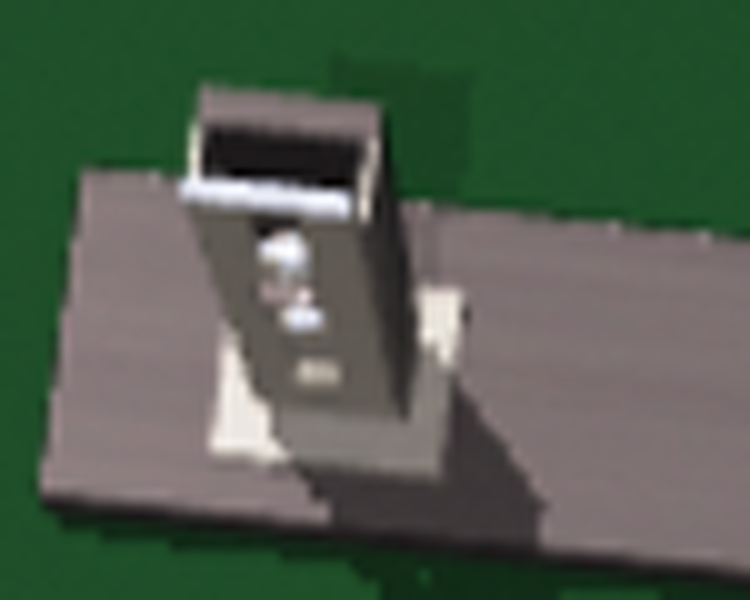

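View pics/sE.png

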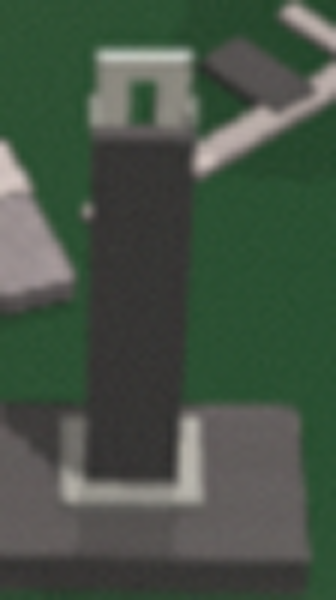

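View pics/sU.png

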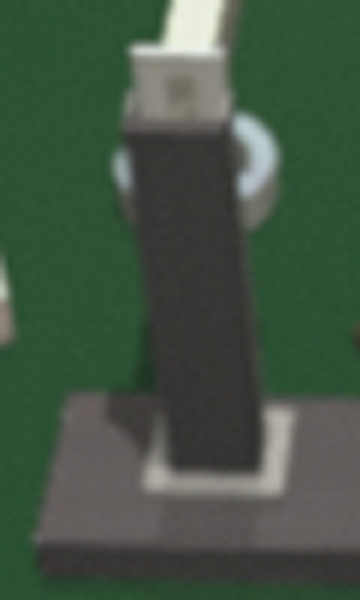

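View pics/tU.png

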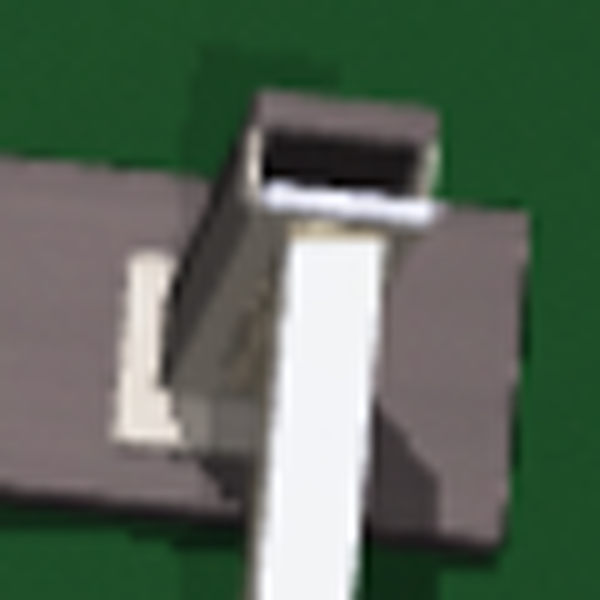

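Run:
```python
from h import *
d=pickle.load(open("c0.pkl","rb"));t=d["top"];s=d["scene"]
f=lambda x0,y0,k:(lambda u,v:((u+.5)/k+x0-.5,(v+.5)/k+y0-.5))
tE=f(195,110,10);tU=f(285,120,10);sE=f(260,190,6);sU=f(165,190,6)
def pt(a,b,name):
    x,e=tri(ray(t,[a]),ray(s,[b]));print(name,np.round(x,4),np.round(e,4))
pt(tE(82,170),sE(308,560),"base rear +y")
pt(tE(42,492),sE(296,407),"base front +y")
pt(tU(527,213),sU(37,542),"base rear -y")
pt(tU(497,543),sU(70,395),"base front -y")
pt(tE(203,87),sE(193,138),"chan rear +y");pt(tE(380,103),sE(92,136),"chan rear -y")
pt(tU(262,92),sU(232,128),"Uchan rear +y");pt(tU(437,108),sU(122,128),"Uchan rear -y")
pt(tE(182,187),sE(193,50),"strip +y");pt(tE(352,205),sE(97,50),"strip -y")
pt(tU(265,187),sU(226,48),"Ustrip +y");pt(tU(436,205),sU(131,46),"Ustrip -y")
pt(tE(465,290),sE(62,420),"?plate")
pt(tE(212,455),sE(200,415),"?plate f+y")
```

```text
base rear +y [0.7106 0.1467 0.0237] [0.0003 0.0003]
base front +y [0.6229 0.153  0.0254] [0.0008 0.0008]
base rear -y [ 0.6831 -0.2102  0.0241] [0.0006 0.0006]
base front -y [ 0.5944 -0.2034  0.0229] [0.0001 0.0001]
chan rear +y [0.6722 0.0938 0.2265] [0. 0.]
chan rear -y [0.6696 0.0551 0.2271] [0. 0.]
Uchan rear +y [ 0.6551 -0.1131  0.2271] [0.0025 0.0025]
Uchan rear -y [ 0.6529 -0.1537  0.227 ] [0.0001 0.0001]
strip +y [0.6437 0.0955 0.247 ] [0.0005 0.0005]
strip -y [0.641  0.0589 0.2466] [0.0001 0.0001]
Ustrip +y [ 0.6289 -0.1135  0.2459] [0.0008 0.0008]
Ustrip -y [ 0.6261 -0.1504  0.2463] [0.0002 0.0002]
?plate [0.6689 0.0436 0.071 ] [0.0018 0.0018]
?plate f+y [0.6326 0.1085 0.0329] [0.0009 0.0009]
```

Run:
```python
from h import *
from rig import manip
y=np.radians(-4.45);a=np.array([np.cos(y),np.sin(y),0])
G=np.array([.6405,.077,.2295])-.04*a
off=np.array([0,0,.0035])
p=np.array(manip.get_position())
manip.servo_line([p[0],p[1],.235],rate=.2)
manip.move_to(G-.05*a+off,orif(y))
print(manip.get_time(),manip.get_position(),G-.05*a+off,manip.get_joint_positions())
shot(manip,"wrist","w5");shot(manip,"scene","s5");shot(manip,"top","t5")
i=cv2.imread("pics/t5.png")[90:250,180:340];cv2.imwrite("pics/t5c.png",cv2.resize(i,None,fx=3.5,fy=3.5,interpolation=cv2.INTER_CUBIC))
i=cv2.imread("pics/s5.png")[150:290,215:355];cv2.imwrite("pics/s5c.png",cv2.resize(i,None,fx=4,fy=4,interpolation=cv2.INTER_CUBIC))
```

```text
8.325 [0.55099486 0.0847699  0.23269082] [0.55077131 0.08398302 0.233     ] [1.31083455e-01 3.50505069e-01 1.79756760e+00 5.26089980e-04
 9.93637725e-01 1.77875426e+00]
```

View pics/w5.png

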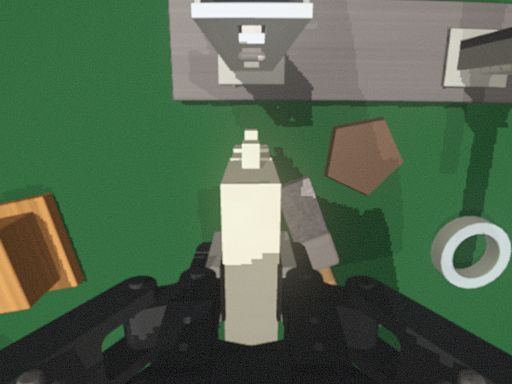

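View pics/t5c.png

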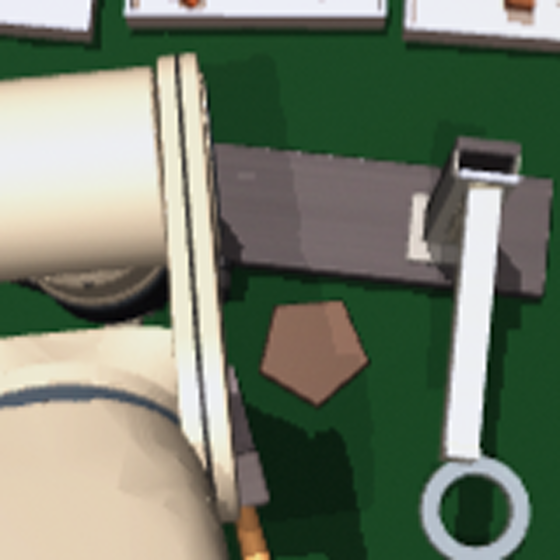

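View pics/s5c.png

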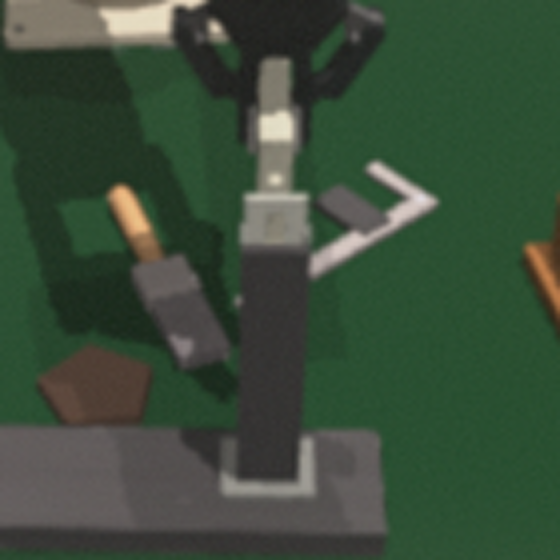

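The wrist view shows the strip's top edge at about row 16, u 193-312, and the catch at about (252,38). The claws are at u≈251. Everything is nearly in line, so now the lateral numbers.

Run:
```python
from h import *
c=pickle.load(open("w5.pkl","rb"));im=c["image"].astype(int);g=im.min(2)
i=im[0:110,170:330,::-1].astype(np.uint8);cv2.imwrite("pics/w5c.png",cv2.resize(i,None,fx=5,fy=5,interpolation=cv2.INTER_CUBIC))
y=np.radians(-4.45);a=np.array([np.cos(y),np.sin(y),0]);l=np.array([-a[1],a[0],0])
def rel(P): q=P-c["tcp"][0];return np.round(np.c_[q@a,q@l,P[:,2]]*1e3,1).tolist()
for v in (8,12,14): u=np.where(g[v,180:325]>150)[0]+180;print(v,u.min(),u.max())
for v in (140,160,200,220,240): u=np.where(g[v,215:290]>110)[0]+215;print(v,u.min(),u.max())
print("strip",rel(onz(c,[(192.5,17.5),(312,17.5)],.2465,c["tcp"])))
print("base front",rel(onz(c,[(176,100.5),(420,101.5)],.024,c["tcp"])))
print("arm rear",rel(onz(c,[(220.8,184.5),(280.3,184.5),(224,330),(278.5,330)],c["tcp"][0][2]-.0035+.016,c["tcp"])))
print("rot",R.from_rotvec(c["tcp"][1]).as_matrix().round(4))
```

```text
8 180 312
12 181 312
14 185 312
140 243 257
160 230 271
200 220 289
220 221 288
240 215 280
strip [[90.5, 17.5, 246.5], [90.5, -17.9, 246.5]]
base front [[65.6, 71.7, 24.0], [65.7, -163.3, 24.0]]
arm rear [[39.1, 10.3, 245.2], [39.1, -9.8, 245.2], [-18.9, 10.5, 245.2], [-18.9, -10.6, 245.2]]
rot [[-2.00e-04 -7.71e-02 -9.97e-01]
 [ 4.00e-04 -9.97e-01  7.71e-02]
 [-1.00e+00 -4.00e-04  2.00e-04]]
```

View pics/w5c.png

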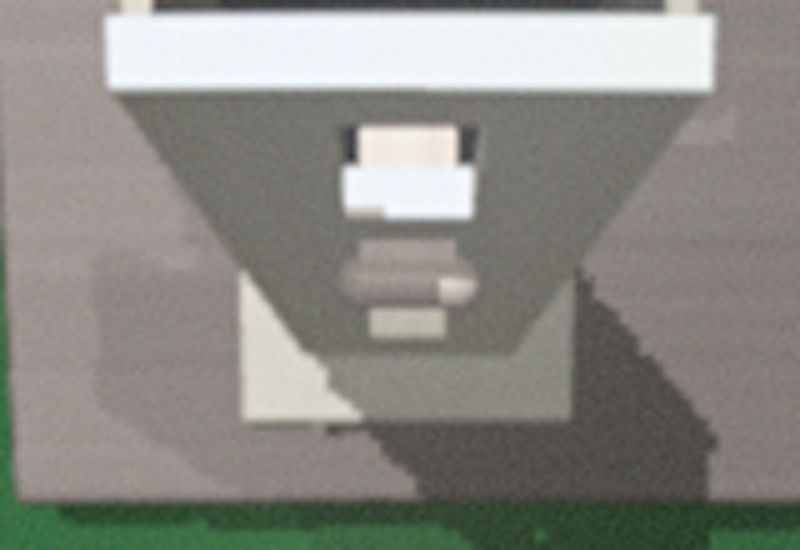

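Run:
```python
from h import *
from rig import manip
c=pickle.load(open("w5.pkl","rb"))
y=np.radians(-4.45);a=np.array([np.cos(y),np.sin(y),0]);l=np.array([-a[1],a[0],0])
o,d=ray(c,[(251.6,44),(251.6,35.2),(251.6,18.2),(252,76)],c["tcp"])
for dist in(.089,.0905,.092):
    k=(dist-(o-c["tcp"][0])@a)/(d@a);print(dist,(o+d*k[:,None])[:,2].round(4))
p=c["tcp"][0]+.036*a-.0004*l;p[2]=.233
manip.servo_line(p,orif(y),rate=.08)
print(manip.get_time(),manip.get_position()-p,manip.get_contact_force())
c=shot(manip,"wrist","w6")
cv2.imwrite("pics/w6c.png",cv2.resize(c["image"][20:220,150:350,::-1],None,fx=3,fy=3,interpolation=cv2.INTER_CUBIC))
```

```text
0.089 [0.2062 0.2261 0.2522 0.0055]
0.0905 [ 0.1961  0.2173  0.2452 -0.0183]
0.092 [ 0.186   0.2086  0.2382 -0.0421]
9.075 [-2.68842146e-04  1.58114366e-05 -3.56063233e-04] [-0.67438732  0.0674543  -2.91107304]
```

View pics/w6c.png

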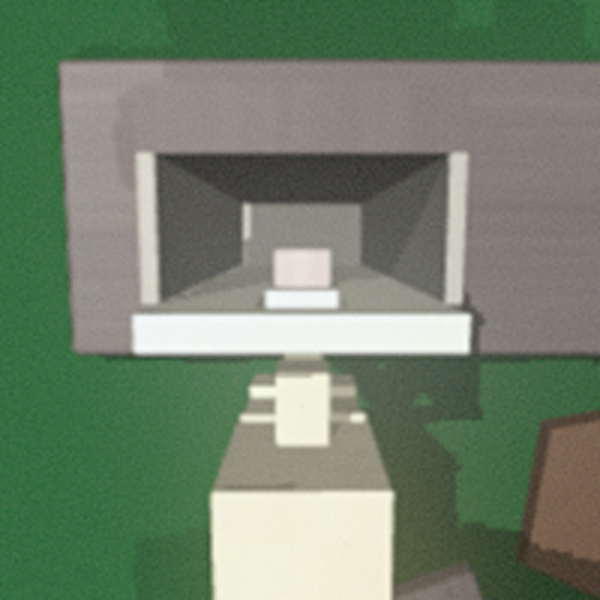

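Strip, slot and claw are all centred at crop u≈302, so it is laterally aligned. Next I go in by feel.

Run:
```python
from h import *
from rig import manip
y=np.radians(-4.45);a=np.array([np.cos(y),np.sin(y),0]);l=np.array([-a[1],a[0],0])
p0=np.array([*manip.get_position()]);t0=p0.copy();t0[2]=.2333
f0=np.array(manip.get_contact_force());o=orif(y)
for k in range(1,22):
    s=.001*k
    manip.servo_line(t0+s*a,o,rate=.02)
    f=np.array(manip.get_contact_force())-f0;q=np.array(manip.get_position())-p0
    print(k,"adv %.1f lat %.1f dz %.1f"%tuple(1e3*np.array([q@a,q@l,q[2]])),"F",np.round([f@a,f@l,f[2]],1),round(manip.get_time(),2))
    if f@a<-9 or abs(f@l)>10 or abs(f[2])>12: break
    if f@a<-4 and k<7: break
c=shot(manip,"wrist","w7")
cv2.imwrite("pics/w7c.png",cv2.resize(c["image"][20:220,150:350,::-1],None,fx=3,fy=3,interpolation=cv2.INTER_CUBIC))
```

```text
1 adv 0.8 lat -0.0 dz 0.7 F [-0.1 -0.7  0.1] 9.38
2 adv 2.0 lat 0.0 dz 0.7 F [-0.1 -0.3  1. ] 9.62
3 adv 3.1 lat 0.0 dz 0.6 F [0.1 0.  0.6] 9.88
4 adv 4.1 lat -0.0 dz 0.6 F [ 0.6 -0.   0.1] 10.12
5 adv 5.1 lat -0.0 dz 0.6 F [ 0.5 -1.3  0.9] 10.38
6 adv 6.1 lat -0.0 dz 0.6 F [-0.8 -0.8  0.5] 10.62
7 adv 7.0 lat -0.0 dz 0.6 F [ 0.4 -0.5  0.2] 10.88
8 adv 8.1 lat -0.0 dz 0.6 F [ 0.1 -0.7  0.6] 11.12
9 adv 9.1 lat -0.0 dz 0.6 F [-0.3 -0.5  1.1] 11.38
10 adv 10.1 lat -0.0 dz 0.6 F [ 0.2 -0.9  1.5] 11.62
11 adv 11.1 lat -0.0 dz 0.6 F [ 0.6 -1.   0.4] 11.88
12 adv 11.7 lat -0.0 dz 0.5 F [-0.7 -1.2  2.3] 12.12
13 adv 12.8 lat -0.0 dz 0.6 F [-2.7  0.5  0.4] 12.38
14 adv 13.8 lat -0.0 dz 0.6 F [-3.  -0.3  2. ] 12.62
15 adv 14.8 lat -0.0 dz 0.5 F [-3.8 -0.9  2.4] 12.88
16 adv 15.6 lat -0.0 dz 0.5 F [-5.1 -1.   3. ] 13.12
17 adv 15.6 lat -0.1 dz 0.2 F [-9.1 -0.3  3.3] 13.38
```

View pics/w7c.png

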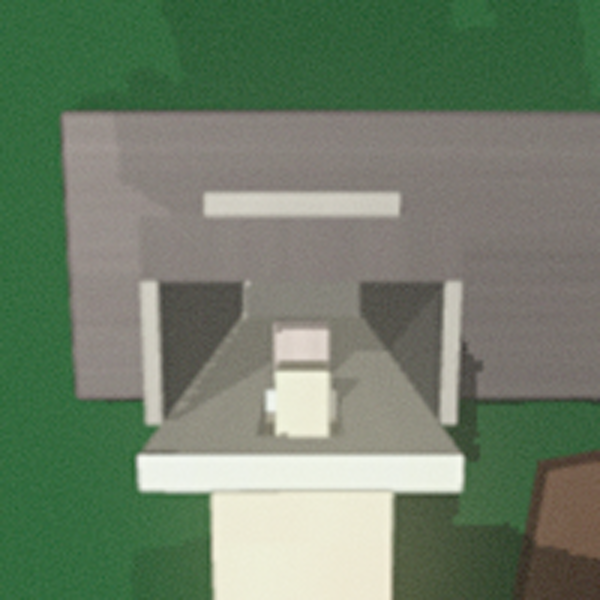

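The bracket's face meets the strip at 15.6 mm, as predicted. The picture shows the upper claw inside the slot, at crop pixel (302,405). Next I press down by feel.

Run:
```python
from h import *
from rig import manip
y=np.radians(-4.45);a=np.array([np.cos(y),np.sin(y),0]);l=np.array([-a[1],a[0],0]);o=orif(y)
manip.hold(.15)
p0=np.array(manip.get_position());fs=np.array(manip.get_contact_force());print("start F",fs@a,fs@l,fs[2],p0)
t0=p0+.001*a; t0[2]=.2333   # target 1 mm inside face, as now
last=0
for k in range(1,31):
    manip.servo_line(t0-[0,0,.001*k],o,rate=.02)
    f=np.array(manip.get_contact_force());q=np.array(manip.get_position())-p0
    print(k,"adv %.2f lat %.2f dz %.2f"%tuple(1e3*np.array([q@a,q@l,q[2]])),"F",np.round([f@a,f@l,f[2]],1),"M",np.round(manip.get_torque(),2),round(manip.get_time(),2))
    if f[2]>16 or abs(f@a)>25 or abs(f@l)>12: break
```

```text
start F -7.900634874593832 -0.25793883018081465 1.1973852830388234 [0.6019056  0.08029013 0.2328709 ]
1 adv -0.06 lat -0.06 dz -1.04 F [-7.3 -0.2 -1.4] M [0.04 1.09 0.03] 13.82
2 adv -0.04 lat -0.05 dz -2.05 F [-6.8 -0.5 -0.7] M [ 0.11  0.75 -0.  ] 14.07
3 adv -0.05 lat -0.08 dz -3.08 F [-6.3  0.3 -1. ] M [ 0.1   1.24 -0.01] 14.32
4 adv -0.04 lat -0.09 dz -4.09 F [-6.9  0.2 -1.1] M [ 0.11  0.97 -0.05] 14.57
5 adv -0.05 lat -0.10 dz -5.00 F [-8.1 -0.4 -0.3] M [ 0.04  1.03 -0.07] 14.82
6 adv -0.01 lat -0.07 dz -5.82 F [-7.4 -0.1 -1.1] M [ 0.05  1.41 -0.03] 15.07
7 adv -0.03 lat -0.08 dz -6.75 F [-7.1  0.4  1.5] M [0.   0.92 0.02] 15.32
8 adv -0.00 lat -0.04 dz -7.67 F [-7.2  0.6  1.4] M [ 0.06  1.24 -0.06] 15.57
9 adv -0.02 lat -0.07 dz -8.67 F [-7.4 -0.2  2.9] M [ 0.03  0.75 -0.04] 15.82
10 adv -0.03 lat -0.05 dz -9.92 F [-5.7 -0.5  1.7] M [ 0.11  1.04 -0.01] 16.07
11 adv -0.11 lat -0.21 dz -11.10 F [-5.8 -0.7 -6.3] M [-0.08  2.88 -0.07] 16.32
12 adv -0.14 lat -0.10 dz -12.30 F [-6.6  0.3 -3.6] M [ 0.1   0.93 -0.02] 16.57
13 adv -0.18 lat -0.07 dz -13.65 F [-5.7  0.6 -4.6] M [0.13 0.18 0.  ] 16.82
14 adv -0.14 lat -0.04 dz -14.28 F [-7.2  1.  -3.2] M [0.13 1.06 0.02] 17.07
15 adv -0.11 lat -0.01 dz -14.72 F [-9.2  0.5  0.2] M [ 0.08  1.35 -0.08] 17.32
16 adv -0.02 lat 0.01 dz -14.92 F [-12.6  -0.4   6.6] M [ 0.03  1.37 -0.07] 17.57
17 adv 0.11 lat 0.09 dz -15.42 F [-12.5   0.2  10.1] M [-0.07  1.11 -0.01] 17.82
18 adv 0.24 lat 0.15 dz -15.74 F [-14.   -1.5  13.5] M [ 0.08  1.93 -0.07] 18.07
19 adv 0.25 lat 0.18 dz -15.82 F [-16.   -0.9  21.5] M [-0.01  1.88 -0.09] 18.32
```

Run:
```python
from h import *
from rig import manip
p=np.array(manip.get_position());y=np.radians(-4.45)
manip.servo_line([.60211,.08027,.2165],orif(y),rate=.02)
print(manip.get_position(),manip.get_contact_force(),R.from_rotvec(manip.get_ee_rot()).as_matrix().round(4))
c=shot(manip,"wrist","w8")
cv2.imwrite("pics/w8c.png",cv2.resize(c["image"][20:220,150:350,::-1],None,fx=3,fy=3,interpolation=cv2.INTER_CUBIC))
c=shot(manip,"scene","s8")
cv2.imwrite("pics/s8c.png",cv2.resize(c["image"][150:290,215:355,::-1],None,fx=4,fy=4,interpolation=cv2.INTER_CUBIC))
```

```text
[0.60201545 0.08036969 0.21727767] [-7.37884938 -0.13174069  6.03473043] [[ 3.00e-04 -7.76e-02 -9.97e-01]
 [ 2.00e-04 -9.97e-01  7.76e-02]
 [-1.00e+00 -2.00e-04 -3.00e-04]]
```

View pics/w8c.png

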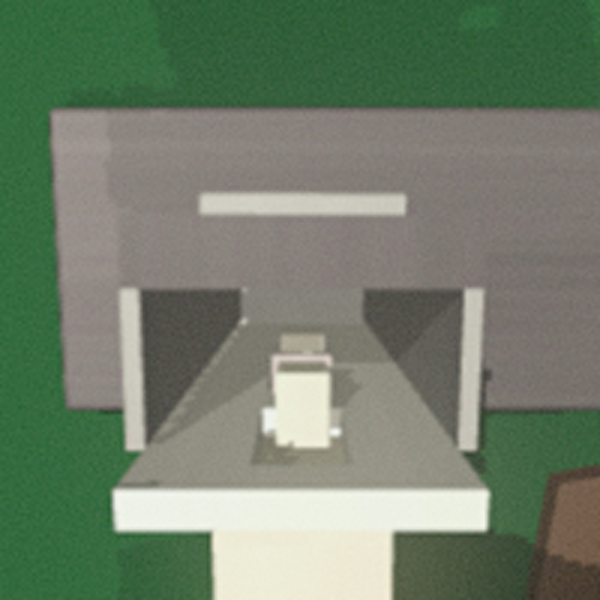

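View pics/s8c.png

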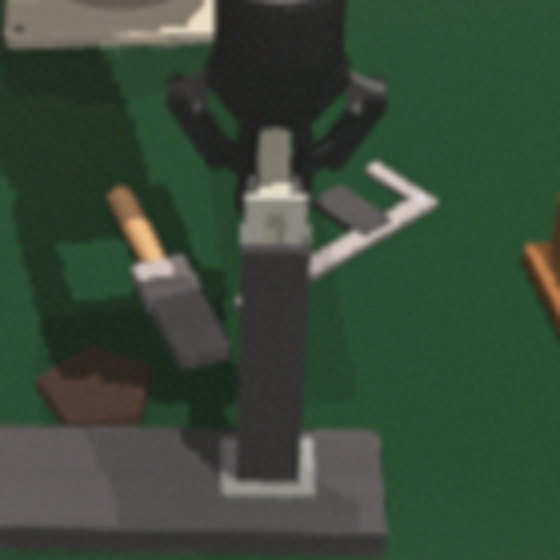

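Run:
```python
from h import *
y=np.radians(-4.45);a=np.array([np.cos(y),np.sin(y),0]);l=np.array([-a[1],a[0],0])
for n,v,us in(("w6",250,(274,331)),("w7",322,(274,330)),("w8",356,(272,332))):
    c=pickle.load(open(n+".pkl","rb"));print(n)
    for z in(.18,.185,.19,.195,.2):
        P=onz(c,[(150+u/3,20+v/3) for u in us],z,c["tcp"]);print(z,((P-[.6405,.077,0])@a*1e3).round(1),"w",round(np.linalg.norm(P[0]-P[1])*1e3,1))
    i=c["image"][100:180,210:290,::-1];cv2.imwrite(f"pics/{n}z.png",cv2.resize(i,None,fx=7,fy=7,interpolation=cv2.INTER_CUBIC))
```

```text
w6
0.18 [10.6 10.6] w 9.6
0.185 [10.7 10.7] w 9.3
0.19 [10.8 10.8] w 9.0
0.195 [10.8 10.8] w 8.8
0.2 [10.9 10.9] w 8.5
w7
0.18 [13.9 13.9] w 9.6
0.185 [14.3 14.3] w 9.3
0.19 [14.7 14.7] w 9.1
0.195 [15.1 15.1] w 8.8
0.2 [15.6 15.6] w 8.5
w8
0.18 [10.1 10.1] w 9.5
0.185 [10.7 10.7] w 9.2
0.19 [11.3 11.3] w 8.9
0.195 [11.8 11.8] w 8.6
0.2 [12.4 12.4] w 8.3
```

View pics/w7z.png

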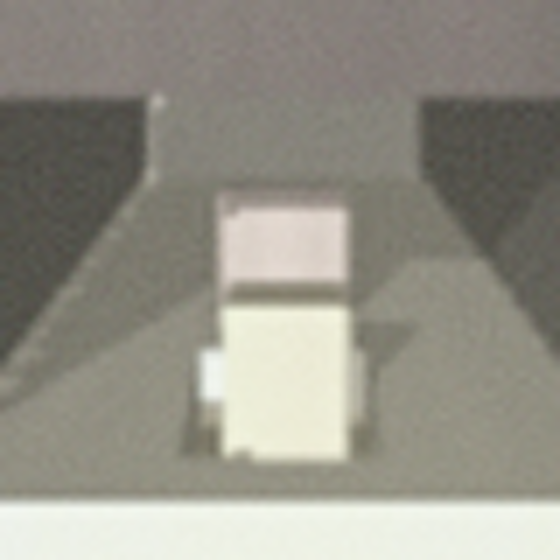

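View pics/w8z.png

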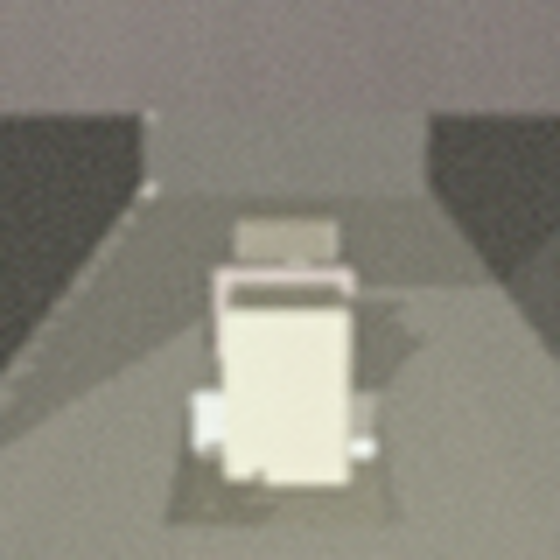

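The catch's far edge was at 10.7 mm with the catch free, 14.3 mm hooked, and is back at 10.7 mm now. That means it has snapped into the notch, with the hard stop felt at about 24 N. Next I unload and release, then retreat and check.

Run:
```python
from h import *
from rig import manip
y=np.radians(-4.45);a=np.array([np.cos(y),np.sin(y),0]);o=orif(y)
q=np.array(manip.get_position())
manip.servo_line(q-.0004*a+[0,0,-.0002],o,rate=.02);print(manip.get_contact_force())
manip.command_gripper(.05);print(manip.get_width(),manip.get_contact_force(),manip.get_time())
shot(manip,"wrist","w9")
q=np.array(manip.get_position());manip.servo_line(q+[0,0,.05],o,rate=.08)
print(manip.get_contact_force());shot(manip,"wrist","w10")
manip.servo_line(q+[-.1,.15,.12],o,rate=.2)
shot(manip,"scene","s10");shot(manip,"top","t10");print(manip.get_time())
c=pickle.load(open("w9.pkl","rb"));cv2.imwrite("pics/w9z.png",cv2.resize(c["image"][100:180,210:290,::-1],None,fx=6,fy=6,interpolation=cv2.INTER_CUBIC))
i=cv2.imread("pics/s10.png")[140:290,160:360];cv2.imwrite("pics/s10c.png",cv2.resize(i,None,fx=4,fy=4,interpolation=cv2.INTER_CUBIC))
i=cv2.imread("pics/t10.png")[90:290,150:350];cv2.imwrite("pics/t10c.png",cv2.resize(i,None,fx=3,fy=3,interpolation=cv2.INTER_CUBIC))
```

```text
[-4.12086447  0.58862375  1.67135826]
0.04975334653526196 [0.29469463 0.28640231 0.6848951 ] 19.35
[-0.30846519  0.52810115  0.2276096 ]
21.4417
```

View pics/w9z.png

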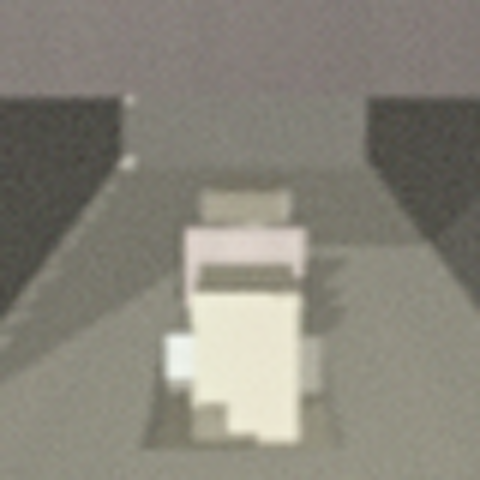

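View pics/w10.png

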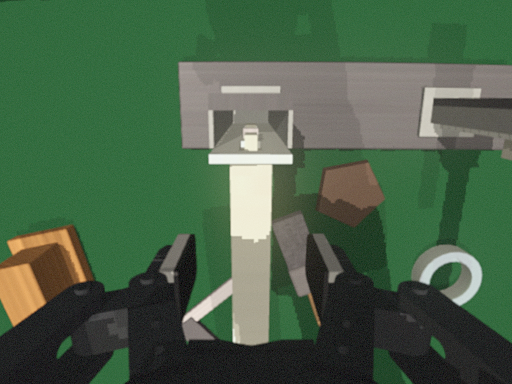

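View pics/s10c.png

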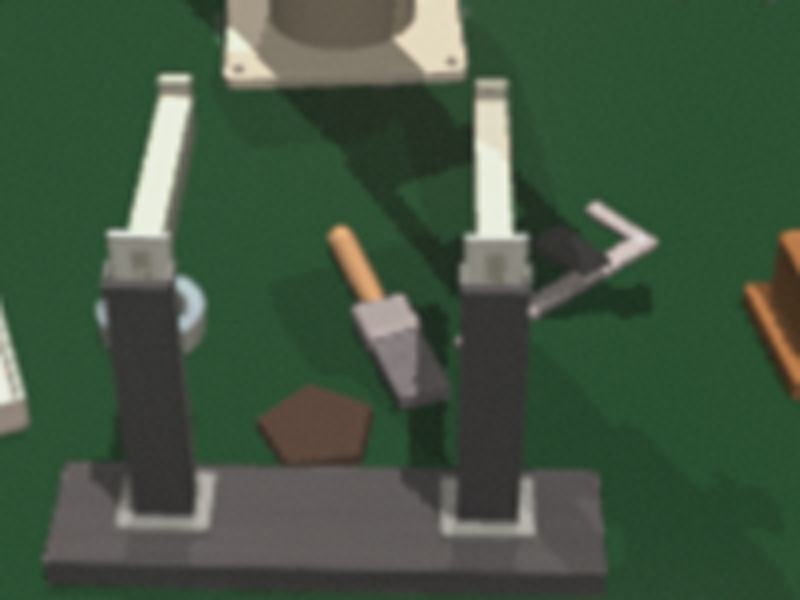

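View pics/t10c.png

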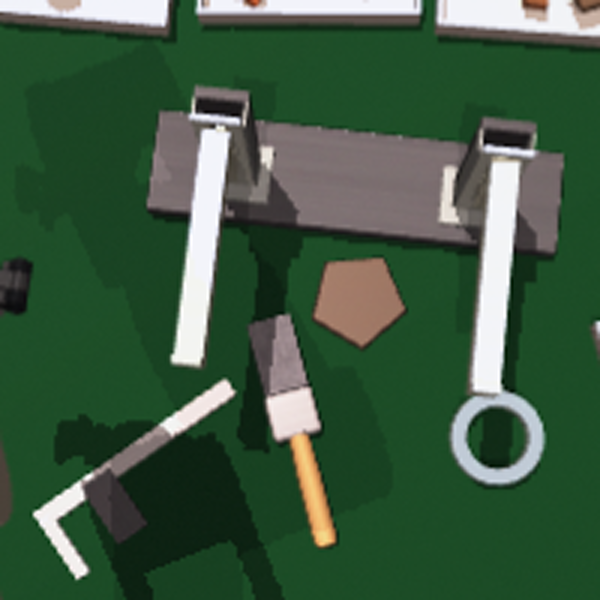

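Both brackets look alike, hooked and parallel. In w9 the claw moved slightly on release, so I'll check for play or sag numerically.

Run:
```python
from h import *
y=np.radians(-4.45);a=np.array([np.cos(y),np.sin(y),0])
for n in("w7","w8","w9","w10"):
    c=pickle.load(open(n+".pkl","rb"));print(n,c["tcp"][0].round(4))
    i=c["image"]
    if n=="w10": i=i[90:210,200:300]; k=6
    else: i=i[110:210,200:300];k=6
    cv2.imwrite(f"pics/{n}y.png",cv2.resize(i[:,:,::-1],None,fx=k,fy=k,interpolation=cv2.INTER_CUBIC))
t=pickle.load(open("t10.pkl","rb"));s=pickle.load(open("s10.pkl","rb"))
for n,c,r in(("tA",t,(195,115,40,100)),("tB",t,(295,130,40,100)),("sA",s,(265,150,40,60)),("sB",s,(180,150,40,60))):
    x,yy,w,h=r;k=6 if h==100 else 9
    cv2.imwrite(f"pics/{n}.png",cv2.resize(c["image"][yy:yy+h,x:x+w,::-1],None,fx=k,fy=k,interpolation=cv2.INTER_CUBIC))
A=np.hstack([cv2.imread("pics/tA.png"),cv2.imread("pics/tB.png")]);cv2.imwrite("pics/tAB.png",A)
A=np.hstack([cv2.imread("pics/sA.png"),cv2.imread("pics/sB.png")]);cv2.imwrite("pics/sAB.png",A)
```

```text
w7 [0.6019 0.0803 0.2329]
w8 [0.602  0.0804 0.2173]
w9 [0.602  0.0804 0.2172]
w10 [0.6016 0.0804 0.267 ]
```

View pics/tAB.png

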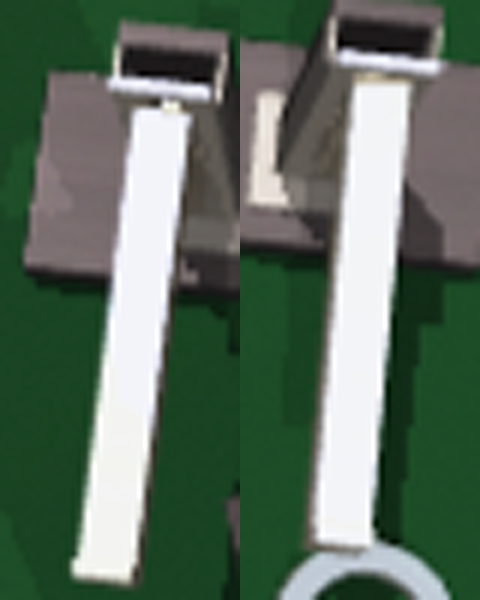

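View pics/sAB.png

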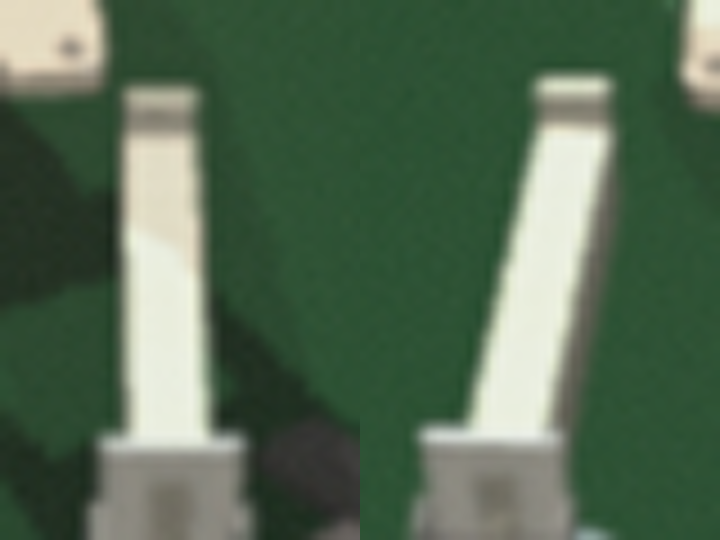

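View pics/w8y.png

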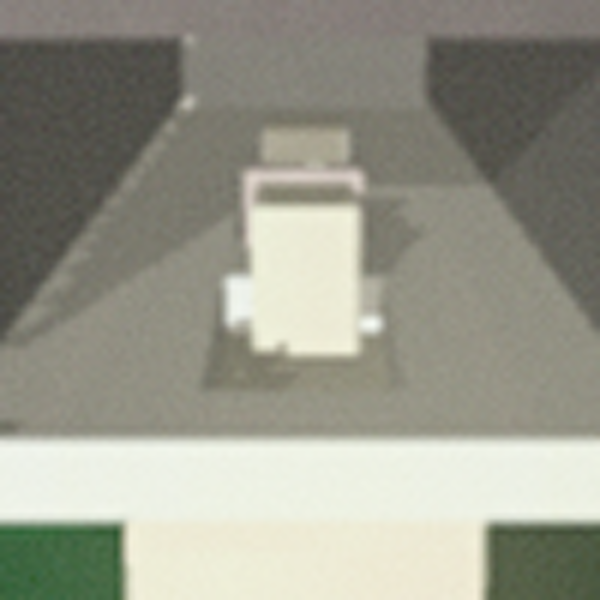

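View pics/w9y.png

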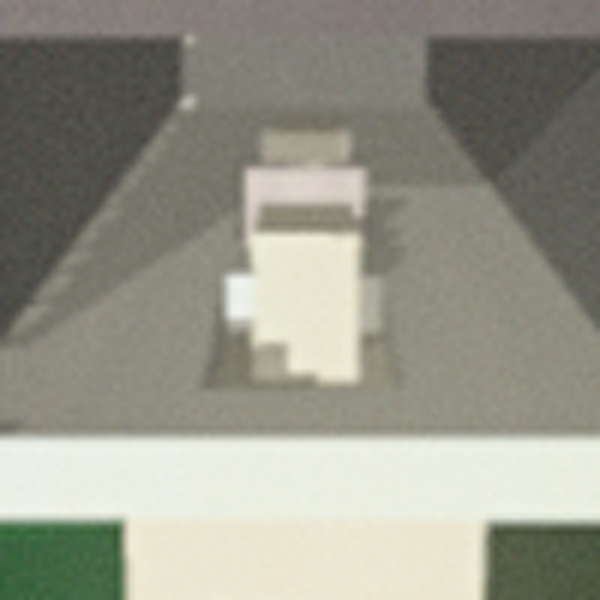

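View pics/w10y.png

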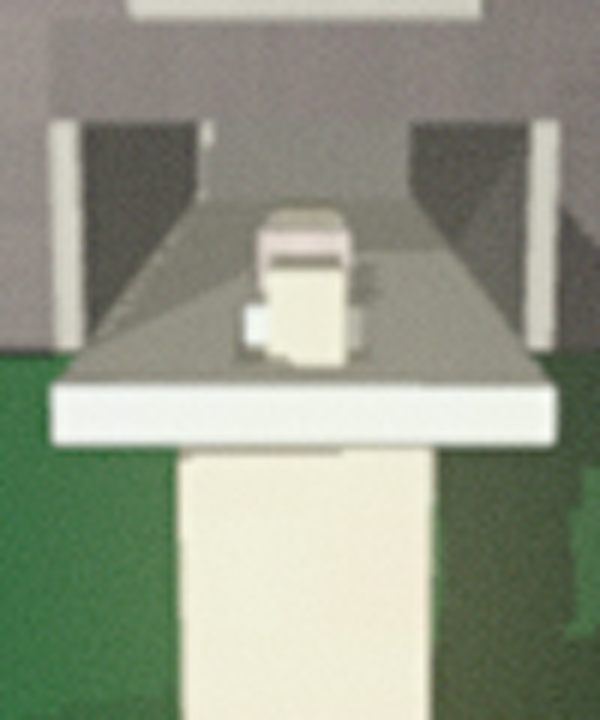

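Run:
```python
from h import *
y=np.radians(-4.45);a=np.array([np.cos(y),np.sin(y),0])
c=pickle.load(open("w10.pkl","rb"))
rel=lambda P:((P-[.6405,.077,0])@a*1e3).round(2)
print("strip front",rel(onz(c,[(250,90+444/6)],.2465,c["tcp"])),"arm rear top edge",rel(onz(c,[(250,90+452/6)],.2297,c["tcp"])), "strip ray at arm height",rel(onz(c,[(250,90+444/6)],.2297,c["tcp"])))
for n,v in(("w8",110+203/6),("w9",110+231/6)):
    d=pickle.load(open(n+".pkl","rb"));print(n,"claw tip",rel(onz(d,[(250,v)],.2065,d["tcp"])))
t=pickle.load(open("t10.pkl","rb"));
P=onz(t,[(195+160/6,115+110/6)],.2297);print("top: arm rear",rel(P), "strip front",rel(onz(t,[(195+160/6,115+100/6)],.2465)))
# before/after object positions in top image
d=pickle.load(open("c0.pkl","rb"))["top"]["image"].astype(int);e=t["image"].astype(int)
print("px diff brush/caliper/tape/sherd areas checked visually")
```

```text
strip front [0.75] arm rear top edge [-3.11] strip ray at arm height [-2.46]
w8 claw tip [11.12]
w9 claw tip [9.23]
top: arm rear [-2.63] strip front [-3.43]
px diff brush/caliper/tape/sherd areas checked visually
```

Run:
```python
from h import *
y=np.radians(-4.45);a=np.array([np.cos(y),np.sin(y),0])
rel=lambda P:((P-[.6405,.077,0])@a*1e3).round(2)
c=pickle.load(open("w10.pkl","rb"));w8=pickle.load(open("w8.pkl","rb"));w9=pickle.load(open("w9.pkl","rb"))
for n,d,tip,st,ct in(("w8",w8,110+203/6,110+520/6,138.3),("w9",w9,110+231/6,110+520/6,138),("w10",c,90+268/6,90+444/6,90+229/6)):
    print(n,"tip",rel(onz(d,[(250,tip)],.2065,d["tcp"])),"strip front",rel(onz(d,[(250,st)],.2465,d["tcp"])),"catch end",rel(onz(d,[(250,ct)],.187,d["tcp"])))
# droop: arm edges triangulated
t=pickle.load(open("t10.pkl","rb"));s=pickle.load(open("s10.pkl","rb"))
def pt(u,v,n):
    x,e=tri(ray(t,[u]),ray(s,[v]));print(n,x.round(4),np.round(e,4))
pt((195+78/6,115+578/6),(265+197/9,150+92/9),"A lip +y");pt((195+138/6,115+580/6),(265+125/9,150+92/9),"A lip -y")
pt((295+(313-240)/6,130+545/6),(180+(610-360)/9,150+80/9),"U lip +y");pt((295+(370-240)/6,130+545/6),(180+(540-360)/9,150+78/9),"U lip -y")
```

```text
w8 tip [11.12] strip front [1.07] catch end [11.1]
w9 tip [9.23] strip front [1.04] catch end [11.21]
w10 tip [9.2] strip front [0.75] catch end [11.04]
A lip +y [0.4681 0.1004 0.2357] [0.0026 0.0026]
A lip -y [0.4679 0.0793 0.2365] [0.0024 0.0024]
U lip +y [ 0.454  -0.1079  0.2396] [0.001 0.001]
U lip -y [ 0.4545 -0.128   0.2414] [0.0005 0.0005]
```

Run:
```python
from rig import manip
print(manip.get_contact_force(),manip.get_time());manip.sign_off()
```

```text
[ 0.19603918 -0.73787765  0.97484423] 21.4417
the job is handed in; nothing more can be done
```

The bracket is hooked into the two top slots of the empty upright, locked and released. I handed the job in at 21.4 s of the 51 s allowed; no verdict is reported.

**How it went**
- I took the bracket from its rest with a 100 N grip and lined it up from the wrist camera.
- I moved in until the rear face met the strip, at about 9 N.
- I slid it down by feel to a hard stop about 15.5 mm lower. The peak reading was about 21.5 N, roughly 24 N allowing for the bracket's weight.
- I then released it and backed the gripper away.

**Last checks**
- **Catch:** the end of the catch was at 10.7 mm when free, 14.3 mm when hooked, and back at about 11 mm both at the stop and after release. That fits a catch that has snapped out.
- **Upper claw:** it stayed in its slot and did not move between the release and the retreat.
- **Other objects:** the brush, tape, caliper and sherd look undisturbed by eye; I did not measure them.

**What did not match expectations**
- **Snap not felt clearly:** the downward force before the stop was only about 3–5 N, less than the stated 8–13 N. I judged the lock from the pictures and the hard stop.
- **Sag on release:** the bracket took up the play in its claws and the upper claw moved back about 1.9 mm. I estimate the arm tilts down about 0.03 rad and the heel stands 1 to 1.5 mm off the strip. Both are within the limits (0.1 rad, 2.5 mm), but they are inferred from that claw movement, not measured directly.

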